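Check-weigh a cutter and crack open the sealed dry box

ROBOT

A 6-joint arm with a two-finger parallel gripper is mounted at the origin on a cart in front of the work surface, level with it; the furniture and walls round the work are solid. World frame = base frame: x ahead of the robot, y to its left, z up, the work surface at z = 0. Lengths are in m, angles in rad, forces in N, time in s.
With the tool pointing down it reaches from about 0.3 to 0.875 m from the base axis. Payload 6.4 kg.
Tool frame: the origin (TCP) lies midway between the tips of the shut fingers; the grasp point (between the pads) lies 19 mm behind it; x points along the fingers, y is the direction in which the jaws open and shut, and the axes are right-handed (so a half turn about x gives the same grasp; the last joint's range is limited). The gripper opens to 85 mm and grips with 20 to 120 N. Pads are 22 mm wide; open, the fingers measure 114 mm over their backs; the gripper's body (76 mm by 85 mm) begins 54 mm behind the grasp point. The pads swing forward as they close: fully open they stand 13 mm farther back than shut.
Start: joints at [0.993, 0.181, 1.607, -0, 1.354, -0.206], TCP at [0.209, 0.536, 0.231] pointing down, gripper open.
Joint ranges: [-2.99, 2.99], [-0.89, 2.07], [0.3, 2.58], [-1.14, 4.28], [0, 2.63], [-3.12, 3.12]. Speed limits (rad/s): [2.57, 2.57, 3.01, 3.14, 3.14, 3.14].

INTERFACE

Orientations are given as a unit quaternion [w, x, y, z].
In Python, from bench import ctrl gives the robot as it stands.
- The arm moves only by the tool step_arm, never from a script. Its argument "motion" is a list of rows, each a list of 7 numbers: the shift along the tool's x, y, z in mm, then the turn, a rotation vector about the tool's x, y, z in degrees, then the closure in counts, from 0 (fully open) to 255 (shut). In form: [[tx, ty, tz, rx, ry, rz, hand], ...]. A call has 1 to 10 rows; each row is the pose to reach, as a shift and turn from the pose commanded when the call began, along the tool's axes at that moment; what a row does not reach only later rows make up. A row lasts 1/8 s, in which the tool goes at most 62.5 mm and 10.7 degrees, less where a joint would pass 70% of its speed; a pose out of reach is approached as far as the arm can. A call with a gripper value outside its range is refused whole. The fingers move at their own pace and stop on an object; the grip force is fixed at half the most. Time passes only in rows, so rows that repeat a pose let the fingers close. It gives the time, the measured TCP pose, the force and the opening at its end, in the units of the state.
- ctrl.get_obs(): the state, without advancing time (a new reading comes with each control period).
- ctrl.camera(name): name is "scene" or "top" or "wrist"; returns (picture, depth): 400x640x3 uint8, red, green, blue; 400x640 float32, m along the optical axis (not along the pixel's ray), 0 where there is no reading.
- ctrl.camera_info(name): a dict with "fx", "fy", "cx", "cy" (pixels), "dist_coeffs" ([k1, k2, p1, p2, k3] as OpenCV has them; the pictures are not rectified), "T" (4x4, takes a point from camera to world coordinates); the wrist camera has in their place "hand_eye" (4x4, takes a point from camera to tool coordinates, whose origin is the TCP and whose axes are the tool frame's). Camera axes: x right, y down, z forward; pixel columns grow to the right and rows downward; lengths in m; the calibration is good to about 2 mm. A picture is of the moment at which its call begins: read the wrist's pose just before it. camera_info takes no time and is no camera call.
- ctrl.hand_in(): hands the job in, once; it reports no verdict.
The state is a dict: "time_s": time; "q": joint angles; "dq": joint speeds; "joint_efforts": joint torques, N m; "eef_pos": TCP position; "eef_rot": TCP orientation; "wrist_force": force on the tool from outside, world axes, zero at the start; "torque": the same for the moment, N m; "opening": opening from 0.0 (shut) to 1.0 (fully open).
Only numpy, scipy, OpenCV 4.12 (cv2) and the standard library are available. Lean on these libraries where they do the work, as an engineer would, in place of code of your own. Each camera call takes 0.05 s, during which the arm holds its last target. There are 200 camera calls.

TASK

The smallest of the three spare cutter wheels is going into the dry box. First set it down gently, flat and in the middle of the scale's pan without pushing the pan down to its stop, and let go of it so that it weighs freely; leave it there. Then break the dry box's lid free of its sticky seal and finish while still holding the lid slightly open, with a steady gap of about 20 mm at the front edge so that a workmate can look in; never let it fly up past about 60 mm, and leave the other things on the bench where they are.

Things in the scene. Friction and masses are not known exactly. Their poses are not given: they have to be found in the camera images.
- cutter_2: the smallest spare cutter wheel: a toothed disc, 48 mm across, 9 mm thick, 0.12 kg give or take, with a small bore; lies flat on the bench in a row of three at the front, in any of the three places. Origin: centre of its underside, z up. Pinch it across the rim. Right of the row the key machines reach out with long levers up to 0.4 m high
- cutter_1: middle spare cutter wheel, 60 mm across, 8 mm thick, lying in the same row; leave it alone. Origin: centre of its underside
- cutter_3: largest spare cutter wheel, 68 mm across, 10 mm thick, lying in the same row; leave it alone. Origin: centre of its underside
- pan_centre (a point): centre of the upper face of the scale's pan, a flat steel disc without a rim, 110 mm across, engraved with two rings (60 and 96 mm across); unloaded its face is 50 mm above the bench. It stands on a fixed grey housing 120 x 120 mm, 27 mm high. z up
- scale_pan (a joint): how far the pan is pressed down, m: 0 unloaded, stop at 0.016; spring 220 N/m, so the cutter sinks it by about 5 mm
- lid_handle (a point): middle of the lid's handle, a round steel bar 12 mm thick and 80 mm long between its two posts, running along the point's y. With the lid shut the bar's axis is 112 mm above the bench, 42 mm above the lid's top face (free space below it). The point turns with the lid; its x points from the handle back to the hinge
- lid_hinge (a point): middle of the lid's hinge line at the back of the dry box, 60 mm above the bench, fixed to the box; the hinge axis is its y, x points away from the box's front, z up. In this frame the shut lid's handle is at (-140, 0, +52) mm, its front edge at (-174, 0, +2) mm. The dry box: fixed, grey steel, 170 mm deep (x), 140 wide (y), 70 high with its 8 mm lid
- dry_box_lid (a joint): angle of the lid, rad: 0 shut, grows as the front edge rises (20 mm gap = 0.115). The seal holds until the handle is pulled up with about 14 N, lets go suddenly within 5 mm of rise, then only the lid's weight is left (0.3 kg, 2 N at the handle). Let go, the lid falls back onto the seal, 8 mm open at the front
- loupe: black watchmaker's loupe, 36 mm across, 33 mm high, bystander between the dry box and the scale, behind. Origin: centre of its underside
- lock_cylinder_2: steel profile lock cylinder, 65 x 33 x 17 mm, bystander near the front edge, left of the cutters. Origin: centre of its underside
- marker: marker pen, 127 x 18 mm, bystander lying at the front left. Origin: centre of its underside
Not all that is in view belongs to the job. What is shaped like the cutter_2 but brown or turquoise is not meant.

How it is judged:
On the way, in this order (a step that is already met when the one before it is completed fails the run):
1. the smallest cutter lies free, flat and centred on the pan and weighs on its spring (horizontal distance between cutter_2 and pan_centre below 0.012 m and value of joint scale_pan between 0.002 and 0.012 m and contact force between cutter_2 and scale_pan above 0.3 N and angle between cutter_2's own z axis and vertical below 0.1 rad and contact force between cutter_2 and the fingers below 0.05 N and contact force between each of the arm, the fingers and scale_pan below 0.05 N and linear speed of cutter_2 below 0.02 m/s), for 0.3 s.
2. the lid has broken free of its seal (value of joint dry_box_lid above 0.06 rad), for 0.1 s.
At the end, for the whole second after the job is handed in: the fingers hold the lid steady with a gap of 12 to 30 mm at the front edge (angle 0.07 to 0.175 rad), with nothing else propping it, while the smallest cutter lies flat and free on the pan, its centre within 12 mm of the pan's centre, the pan between its rest and its stop (horizontal distance between cutter_2 and pan_centre below 0.012 m and value of joint scale_pan between 0.002 and 0.012 m and contact force between cutter_2 and scale_pan above 0.3 N and angle between cutter_2's own z axis and vertical below 0.1 rad and contact force between cutter_2 and the fingers below 0.05 N and contact force between each of the arm, the fingers and scale_pan below 0.05 N and value of joint dry_box_lid between 0.07 and 0.175 rad and velocity of joint dry_box_lid between -0.05 and 0.05 rad/s and contact force between dry_box_lid and the fingers above 0.5 N and contact force between dry_box_lid and cutter_1 below 0.05 N and contact force between dry_box_lid and cutter_3 below 0.05 N and contact force between dry_box_lid and loupe below 0.05 N and contact force between dry_box_lid and lock_cylinder_2 below 0.05 N and contact force between dry_box_lid and marker below 0.05 N); the arm keeps its last pose, push and grip.
It fails at once if the lid flies up past about 60 mm (0.35 rad) (value of joint dry_box_lid above 0.35 rad).
It fails at once if the pan is pushed down to its stop (value of joint scale_pan above 0.0155 m).
It fails at once if another thing on the bench is moved by more than 20 mm (distance of any of cutter_1, cutter_3, loupe, lock_cylinder_2, marker from where it was at the start of the episode above 0.02 m).
It also fails if it takes over 61 s, if anything falls off the work surface, if the arm or the gripper's body presses on something with over 40 N, if the wrist force passes 120 N, or if a joint passes its speed limit or range.

## Working session

There is one attempt and no reset: what is moved stays moved. The work goes in short steps, Python scripts to look and compute and a tool call to move; the robot and the scene stay as the last step left them, time stands still between calls to the robot, and variables do not carry over. Pictures are saved under pics/ and viewed, about 8 in all and at most 12, crops included, and the job is handed in when it is done.

Besides the shell and the picture viewer there is one more tool, called after "Emit:" as name([rows], argument=value, ...), one row to a line, values as JSON. step_arm: Moves the arm, as the interface text tells. Its arguments: {"type":"object","properties":{"motion":{"type":"array","items":{"type":"array","items":{"type":"number"}}}},"required":["motion"]}

```bash
mkdir -p pics; cat > h.py <<'E'
import numpy as np, cv2, sys
from bench import ctrl
from scipy.spatial.transform import Rotation as R
def shot(n,f):
    o=ctrl.get_obs(); p,d=ctrl.camera(n); cv2.imwrite(f'pics/{f}.png',cv2.cvtColor(p,cv2.COLOR_RGB2BGR))
    i=ctrl.camera_info(n)
    if n=='wrist':
        q=o['eef_rot']; T=np.eye(4); T[:3,:3]=R.from_quat([q[1],q[2],q[3],q[0]]).as_matrix(); T[:3,3]=o['eef_pos']; T=T@np.array(i['hand_eye'])
    else: T=np.array(i['T'])
    K=np.array([[i['fx'],0,i['cx']],[0,i['fy'],i['cy']],[0,0,1]])
    np.savez(f'pics/{f}.npz',p=p,d=d,T=T,K=K,D=np.array(i['dist_coeffs']))
def load(f): return np.load(f'pics/{f}.npz')
def cloud(s):
    h,w=s['d'].shape; u,v=np.meshgrid(np.arange(w),np.arange(h))
    uv=np.stack([u,v],-1).reshape(-1,1,2).astype(float)
    n=cv2.undistortPoints(uv,s['K'],s['D']).reshape(h,w,2)
    P=np.dstack([n,np.ones((h,w))])*s['d'][...,None]
    return P@s['T'][:3,:3].T+s['T'][:3,3]
def ray(s,u,v,z):
    n=cv2.undistortPoints(np.array([[[u,v]]],float),s['K'],s['D'])[0,0]
    r=s['T'][:3,:3]@np.array([*n,1]); c=s['T'][:3,3]; return c+r*(z-c[2])/r[2]
E
python3 - <<'E'
from h import *
o=ctrl.get_obs(); print(o)
shot('scene','scene0'); shot('top','top0')
print(load('top0')['T'].round(3)); print(np.array(ctrl.camera_info('wrist')['hand_eye']).round(3))
E
```

```text
{'time_s': 0.0, 'q': array([ 9.92714502e-01,  1.81582788e-01,  1.60802537e+00,  1.54857666e-06,
        1.35381566e+00, -2.06270661e-01]), 'dq': array([ 0.00087395, -0.00140642,  0.00052294,  0.00056629, -0.00182922,
       -0.00163784]), 'joint_efforts': array([-1.86640345e-04, -4.44879055e+01, -3.51328254e+01, -2.07075354e-04,
        8.98571452e-03, -4.58333147e-05]), 'eef_pos': array([0.20854906, 0.53523611, 0.23035231]), 'eef_rot': array([ 0.69467457,  0.13010121,  0.69517044, -0.13129732]), 'wrist_force': array([ 0.55276484, -0.22797164, -0.07959858]), 'torque': array([ 0.00807083,  0.01956488, -0.00734982]), 'opening': 1.0000854656299953}
[[ 0.025 -0.996  0.09   0.481]
 [-1.    -0.025 -0.001  0.333]
 [ 0.003 -0.09  -0.996  0.948]
 [ 0.     0.     0.     1.   ]]
[[ 0.001 -0.309  0.951 -0.142]
 [ 1.    -0.001 -0.001  0.001]
 [ 0.001  0.951  0.309 -0.08 ]
 [ 0.     0.     0.     1.   ]]
```

View pics/top0.png

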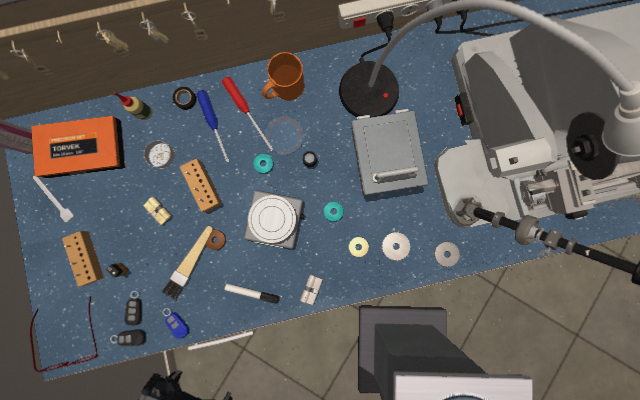

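View pics/scene0.png

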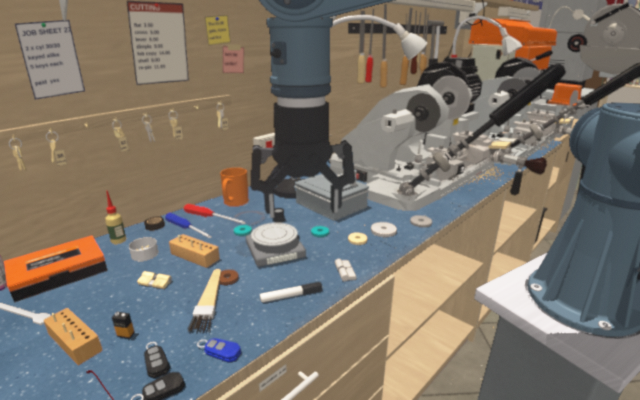

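Row of three: the yellow disc at (358,247), silver at (396,246) and grey at (447,254). The turquoise discs at (263,163) and (333,211) and the brown one at (215,240) are decoys. The yellow one looks smallest, so I'll check diameters and view a crop.

```bash
python3 - <<'E'
from h import *
s=load('top0'); C=cloud(s)
c=cv2.cvtColor(s['p'][125:285,235:475],cv2.COLOR_RGB2BGR); cv2.imwrite('pics/crop0.png',cv2.resize(c,None,fx=3.3,fy=3.3,interpolation=cv2.INTER_CUBIC))
for n,(u,v),z in [('yellow',(358,247),.009),('silver',(396,246),.01),('grey',(447,254),.008),('pan',(273,218),.05),('loupe',(310,159),.033)]:
    print(n,ray(s,u,v,z).round(4),C[v,u].round(4))
P=C.reshape(-1,3)
def rect(m,n):
    r=cv2.minAreaRect((P[m][:,:2]*1000).astype(np.float32)); print(n,m.sum(),r, P[m][:,2].mean().round(4)); print(cv2.boxPoints(r).round(0).tolist())
x,y,z=P.T
b=ray(s,390,150,.07); 
near=(abs(x-b[0])<.12)&(abs(y-b[1])<.12)
rect(near&(abs(z-.070)<.006),'lid'); rect(near&(z>.10)&(z<.13)&(abs(x-b[0])<.1)&(abs(y-b[1])<.08),'handle')
p=ray(s,273,218,.05)
nr=(np.hypot(x-p[0],y-p[1])<.09)
rect(nr&(abs(z-.05)<.006),'pan'); rect(nr&(abs(z-.027)<.006),'housing')
E
```

```text
yellow [0.443  0.2518 0.009 ] [0.4427 0.2511 0.0015]
silver [0.4477 0.1617 0.01  ] [0.4474 0.1602 0.0016]
grey [0.4318 0.0401 0.008 ] [0.4315 0.0382 0.002 ]
pan [0.5056 0.4507 0.05  ] [0.5056 0.4506 0.0511]
loupe [0.6473 0.3708 0.033 ] [0.6476 0.3709 0.0314]
lid 4577 ((665.6088256835938, 190.0535888671875), (182.3963165283203, 146.63645935058594), 10.978106498718262) 0.072
[[562.0, 245.0], [590.0, 101.0], [769.0, 135.0], [741.0, 279.0]]
handle 234 ((609.3550415039062, 179.555419921875), (12.302403450012207, 89.6089096069336), 10.179415702819824) 0.1178
[[595.0, 223.0], [611.0, 134.0], [623.0, 137.0], [607.0, 225.0]]
pan 1802 ((504.7436828613281, 454.0169982910156), (107.4618148803711, 107.65125274658203), 1.6776351928710938) 0.0518
[[449.0, 506.0], [453.0, 399.0], [560.0, 402.0], [557.0, 509.0]]
housing 806 ((502.9451904296875, 450.10540771484375), (127.19495391845703, 120.98018646240234), 80.27384948730469) 0.0273
[[433.0, 398.0], [552.0, 377.0], [573.0, 503.0], [454.0, 523.0]]
```

View pics/crop0.png

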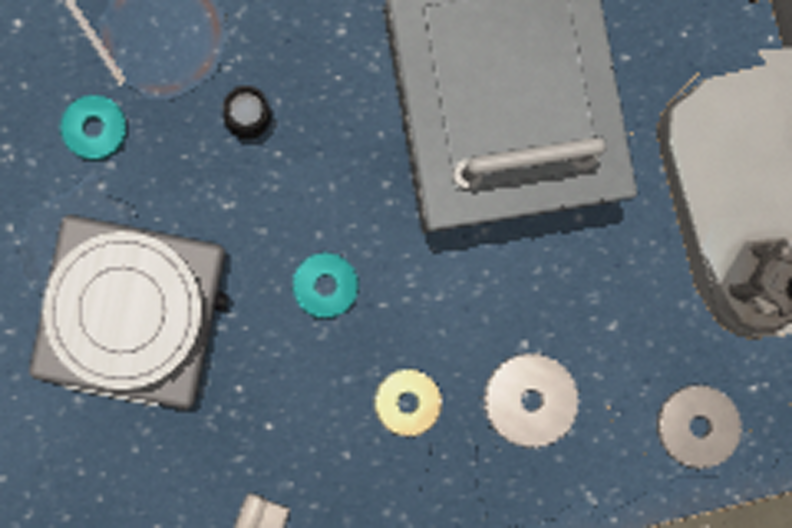

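The crop shows diameters of about 20, 28.5 and 25 px, a ratio of 48:68:60. So cutter_2 is the yellow disc at (358.8,247), silver is cutter_3 and grey is cutter_1. Next I'll check tall obstacles and the tool axes.

```bash
cat >> h.py <<'E'
def tool():
    o=ctrl.get_obs(); q=o['eef_rot']; return np.array(o['eef_pos']),R.from_quat([q[1],q[2],q[3],q[0]])
def goal(p,jaw_deg,Rt=None):
    """tool-frame shift mm and turn deg to reach p, pointing down, jaw axis at jaw_deg in world (mod 180)"""
    t,r=tool(); best=None
    for a in (jaw_deg,jaw_deg+180):
        a=np.radians(a); x=np.array([0,0,-1.]); y=np.array([np.cos(a),np.sin(a),0]); g=R.from_matrix(np.c_[x,y,np.cross(x,y)])
        rv=(r.inv()*g).as_rotvec(degrees=True)
        if best is None or np.linalg.norm(rv)<np.linalg.norm(best): best=rv
    return (r.inv().apply(np.array(p)-t)*1000).round(1),best.round(2)
E
python3 - <<'E'
from h import *
s=load('top0'); print(ray(s,358.8,247,.009),ray(s,272.3,218.6,.05))
C=cloud(s).reshape(-1,3); m=(C[:,2]>.15)&(C[:,1]>-.12)&(C[:,0]<.8)&(C[:,0]>.3)
print(m.sum()); 
for y0 in np.arange(-.12,.4,.05):
    k=m&(C[:,1]>=y0)&(C[:,1]<y0+.05)
    if k.any(): print(round(y0,2),k.sum(),C[k].min(0).round(2),C[k].max(0).round(2))
t,r=tool(); print(r.as_matrix().round(3))
for j in (90,60,0,30): print(j,goal([.443,.251,.15],j))
E
```

```text
[0.44309208 0.24988905 0.009     ] [0.50419094 0.45228122 0.05      ]
13751
-0.12 925 [ 0.44 -0.12  0.15] [ 0.66 -0.07  0.27]
-0.07 4665 [ 0.47 -0.07  0.15] [ 0.8  -0.02  0.52]
-0.02 2589 [ 0.58 -0.02  0.15] [0.8  0.03 0.53]
0.03 820 [0.61 0.03 0.22] [0.71 0.08 0.54]
0.08 707 [0.7  0.08 0.52] [0.74 0.13 0.54]
0.13 643 [0.73 0.13 0.44] [0.78 0.18 0.53]
0.18 345 [0.77 0.18 0.35] [0.8  0.21 0.46]
0.33 1025 [0.48 0.33 0.95] [0.48 0.33 0.95]
[[-0.001  0.363  0.932]
 [-0.001  0.932 -0.363]
 [-1.    -0.002 -0.   ]]
90 (array([  80.6, -179.6,  321.7]), array([-21.3 ,  -0.04,   0.09]))
60 (array([  80.6, -179.6,  321.7]), array([ 8.7 , -0.01,  0.09]))
0 (array([  80.6, -179.6,  321.7]), array([6.87e+01, 4.00e-02, 9.00e-02]))
30 (array([  80.6, -179.6,  321.7]), array([3.87e+01, 1.00e-02, 9.00e-02]))
```

Emit:
step_arm([
  [0,-30,54,9.8,0,0,0],
  [0,-60,107,19.6,0,0,0],
  [0,-90,160,29.4,0,0,0],
  [0,-120,214,39.2,0,0,0],
  [10,-150,268,49,0,0,0],
  [30,-180,322,58.7,0,0,0],
  [30,-180,322,58.7,0,0,0],
  [30,-180,322,58.7,0,0,0],
])

```text
time_s: 1.1
eef_pos: [0.4432, 0.251, 0.201]
eef_rot: [0.541, 0.454, 0.542, -0.455]
wrist_force: [-0.5, 0.3, -0.2]
opening: 1.0
```

```bash
python3 - <<'E'
from h import *
t,r=tool(); print(t,r.as_matrix().round(3),ctrl.get_obs()['q'].round(2))
shot('wrist','w1')
E
```

```text
[0.44315906 0.25099401 0.20096274] [[-0.001  0.985  0.174]
 [ 0.     0.174 -0.985]
 [-1.    -0.001 -0.   ]] [0.28 0.06 1.8  0.   1.28 0.11]
```

View pics/w1.png

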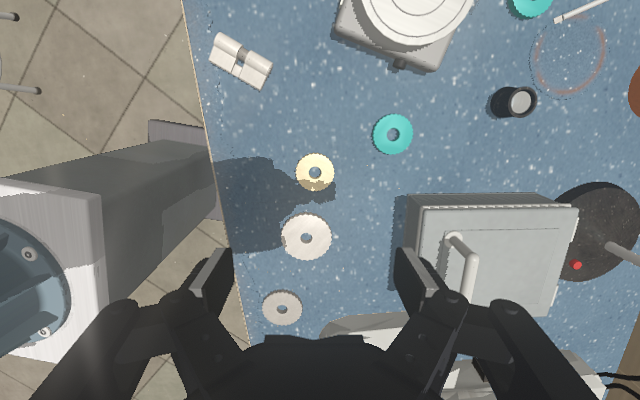

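Wrist view: cutter_2 (yellow) is centred at (315,172), silver at (306,237), grey at (282,308), the lid handle at (463,260) and the pan at the top.

```bash
python3 - <<'E'
from h import *
s=load('w1'); hsv=cv2.cvtColor(s['p'],cv2.COLOR_RGB2HSV)
m=cv2.inRange(hsv,(18,40,60),(36,255,255)); m[:, :280]=0; m[:,350:]=0; m[:140]=0; m[210:]=0
ys,xs=np.nonzero(m); e=cv2.fitEllipse(cv2.convexHull(np.c_[xs,ys].astype(np.float32))); print(e)
c=ray(s,*e[0],.009); print(c, goal([c[0],c[1],.001],10))
C=cloud(s).reshape(-1,3); print(s['d'][172,305])
E
```

```text
((314.53643798828125, 171.54666137695312), (38.07902908325195, 38.340110778808594), 123.73512268066406)
[0.44379291 0.25321602 0.009     ] (array([200.3,   1.2,  -1.3]), array([ 0.08, -0.02,  0.03]))
0.34275368
```

Emit:
step_arm([
  [50,1,-1,0,0,0,0],
  [100,1,-1,0,0,0,0],
  [150,1,-1,0,0,0,0],
  [180,1,-1,0,0,0,0],
  [195,1,-1,0,0,0,0],
  [200,1,-1,0,0,0,0],
  [200,1,-1,0,0,0,60],
])

```text
time_s: 2.02
eef_pos: [0.4449, 0.2529, 0.0022]
eef_rot: [0.542, 0.455, 0.542, -0.454]
wrist_force: [0.6, 0.7, 0.5]
opening: 0.82
```

Emit:
step_arm([
  [0,0,0,0,0,0,90],
  [0,0,0,0,0,0,130],
  [0,0,0,0,0,0,180],
  [0,0,0,0,0,0,180],
  [0,0,0,0,0,0,180],
  [0,0,0,0,0,0,180],
])

```text
time_s: 2.78
eef_pos: [0.4453, 0.2525, 0.003]
eef_rot: [0.542, 0.455, 0.541, -0.454]
wrist_force: [-3.3, -0.6, 9.6]
opening: 0.509
```

Emit:
step_arm([
  [-2,0,0,0,0,0,180],
  [-10,0,0,0,0,0,180],
  [-40,0,0,0,0,0,180],
  [-90,0,0,0,0,0,180],
  [-130,0,0,0,0,0,180],
  [-130,0,0,0,0,0,180],
])

```text
time_s: 3.52
eef_pos: [0.4469, 0.253, 0.1353]
eef_rot: [0.543, 0.457, 0.54, -0.452]
wrist_force: [-0.1, 1.0, -2.1]
opening: 0.509
```

```bash
python3 - <<'E'
from h import *
t,r=tool(); o=ctrl.get_obs(); print(t,o['opening'],o['wrist_force'])
shot('wrist','w2'); s=load('w2')
c=cv2.cvtColor(s['p'][150:400,180:460],cv2.COLOR_RGB2BGR); cv2.imwrite('pics/w2c.png',cv2.resize(c,None,fx=2.2,fy=2.2,interpolation=cv2.INTER_CUBIC))
print(goal([.504,.452,.13],10))
E
```

```text
[0.44692673 0.25302251 0.13528751] 0.5086648153906257 [-0.11397593  0.95270829 -2.12367706]
(array([   3.4,   92.4, -186.3]), array([-0.  , -0.02, -0.21]))
```

View pics/w2c.png

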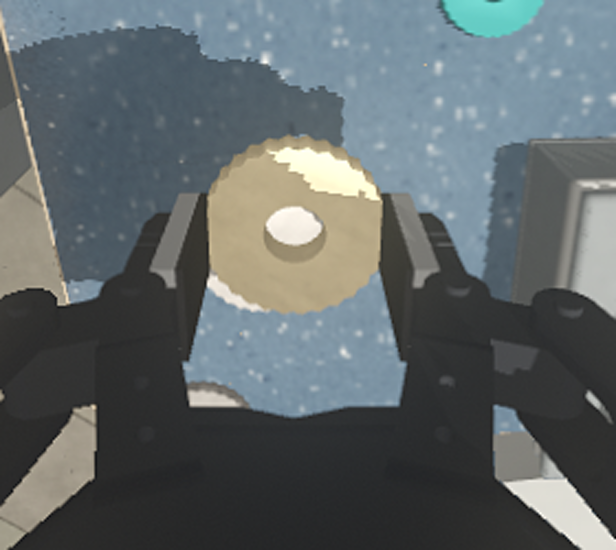

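Cutter held level between the pads, with its top-face centre at crop (294,225), full-image (313.9,252). Now I'll compute its tool offset and the travel to the pan.

```bash
python3 - <<'E'
from h import *
t,r=tool(); s=load('w2'); C=cloud(s)
c=ray(s,180+294.5/2.2-.5,150+224/2.2-.5,t[2]+.006); print(c, 'tool off mm',r.inv().apply(c-t)*1000)
for u,v in [(285,235),(330,250),(290,270),(318,230)]: print(C[v,u].round(4))
w=load('w1')
# pan measured from wrist view 1 as 2nd estimate of camera bias
print(goal(np.array([.504,.4525,.11])-(c-t)*[1,1,0],10))
E
```

```text
[0.44634392 0.25489516 0.13895278] tool off mm [-5.99396776  1.44338724 -2.21096642]
[0.4293 0.2631 0.1408]
[0.455  0.2583 0.1409]
[0.4352 0.2419 0.1408]
[0.4464 0.2691 0.1409]
(array([  23.4,   91. , -184.6]), array([-0.  , -0.02, -0.21]))
```

Emit:
step_arm([
  [0,20,-40,0,0,0,180],
  [0,42,-85,0,0,0,180],
  [0,65,-130,0,0,0,180],
  [8,82,-165,0,0,0,180],
  [15,91,-185,0,0,0,180],
  [15,91,-185,0,0,0,180],
  [15,91,-185,0,0,0,180],
])

```text
time_s: 4.45
eef_pos: [0.5009, 0.4491, 0.1147]
eef_rot: [0.541, 0.453, 0.542, -0.456]
wrist_force: [-0.1, -0.3, -1.9]
opening: 0.508
```

```bash
python3 - <<'E'
from h import *
t,r=tool(); o=ctrl.get_obs(); print(t,o['opening'],o['wrist_force'])
shot('wrist','w3'); s=load('w3'); cv2.imwrite('pics/w3c.png',cv2.cvtColor(s['p'],cv2.COLOR_RGB2BGR)[60:400,140:500].repeat(2,0)[::1].repeat(2,1)[:600])
C=cloud(s).reshape(-1,3); m=(np.hypot(C[:,0]-.504,C[:,1]-.4525)<.08)&(abs(C[:,2]-.05)<.008)
print(m.sum(),np.median(C[m],0)); q=(C[m][:,:2]*1000).astype(np.float32)
print(cv2.minEnclosingCircle(q))
m2=(np.hypot(C[:,0]-.504,C[:,1]-.4525)<.03)&(abs(C[:,2]-t[2]-.0075)<.002)
print(m2.sum(),C[m2].mean(0),cv2.minEnclosingCircle((C[m2][:,:2]*1000).astype(np.float32)))
E
```

```text
[0.5008784  0.44905127 0.11465714] 0.5078698995365699 [-0.08675994 -0.32634597 -1.89976589]
11048 [0.50220947 0.46902806 0.05021428]
((504.28619384765625, 454.7791748046875), 55.158897399902344)
2521 [0.50004673 0.44719767 0.12076558] ((503.9154968261719, 453.8336486816406), 29.646982192993164)
```

View pics/w3c.png

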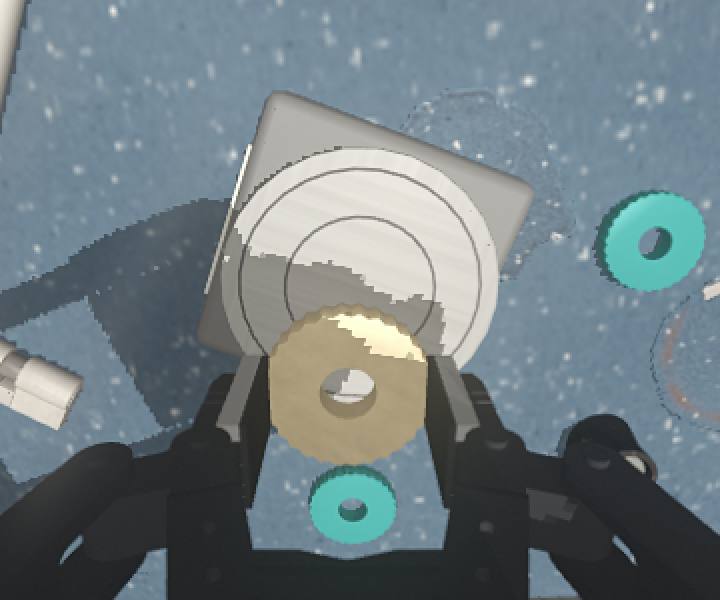

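Emit:
step_arm([
  [20,3,-3,0,0,0,180],
  [40,3,-3,0,0,0,180],
  [52,3,-3,0,0,0,180],
  [57,3,-3,0,0,0,180],
  [59,3,-3,0,0,0,180],
  [61,3,-3,0,0,0,180],
  [61,3,-3,0,0,0,180],
  [61,3,-3,0,0,0,180],
])

```text
time_s: 5.5
eef_pos: [0.5045, 0.4539, 0.0558]
eef_rot: [0.542, 0.455, 0.542, -0.454]
wrist_force: [0.3, 0.5, -1.0]
opening: 0.508
```

```bash
python3 - <<'E'
from h import *
t,r=tool(); o=ctrl.get_obs(); print(t,r.as_matrix()[:,0].round(3),o['opening'],o['wrist_force'])
shot('wrist','w4'); s=load('w4')
C=cloud(s); P=C.reshape(-1,3); m=(np.hypot(P[:,0]-.504,P[:,1]-.4545)<.05)&(P[:,1]>.485)&(abs(P[:,2]-.048)<.012)
print('pan z',np.median(P[m][:,2])); print('w3 pan', .0502)
print('cutter top',[C[v,u].round(4) for u,v in [(285,235),(330,250),(318,230)]])
E
```

```text
[0.50446561 0.45387409 0.05577713] [ 0.001  0.    -1.   ] 0.5075972807071648 [ 0.25114157  0.53345335 -0.95147552]
pan z 0.0501499263917691
w3 pan 0.0502
cutter top [array([0.4869, 0.4641, 0.0616]), array([0.5126, 0.4592, 0.0614]), array([0.504 , 0.4698, 0.0611])]
```

Emit:
step_arm([
  [1.5,0,0,0,0,0,180],
  [3,0,0,0,0,0,180],
  [4.5,0,0,0,0,0,180],
  [6,0,0,0,0,0,180],
  [6,0,0,0,0,0,180],
  [6,0,0,0,0,0,180],
])

```text
time_s: 6.3
eef_pos: [0.5042, 0.4537, 0.0493]
eef_rot: [0.542, 0.455, 0.542, -0.455]
wrist_force: [-1.1, -0.7, -0.5]
opening: 0.512
```

```bash
python3 - <<'E'
from h import *
t,r=tool(); o=ctrl.get_obs(); print(t,o['opening'],o['wrist_force'])
shot('wrist','w5'); s=load('w5')
C=cloud(s); P=C.reshape(-1,3); m=(np.hypot(P[:,0]-.504,P[:,1]-.4545)<.05)&(P[:,1]>.485)&(abs(P[:,2]-.048)<.012)
print('pan z',np.median(P[m][:,2]))
print('cutter top',[C[v,u].round(4) for u,v in [(285,235),(330,250),(318,230)]])
E
```

```text
[0.50424741 0.45365053 0.04933307] 0.5118991190955455 [-1.07174389 -0.70980576 -0.53108639]
pan z 0.04610751241155148
cutter top [array([0.4867, 0.4638, 0.055 ]), array([0.5124, 0.4589, 0.0549]), array([0.5038, 0.4695, 0.0544])]
```

Emit:
step_arm([
  [0,0,0,0,0,0,115],
  [0,0,0,0,0,0,100],
  [0,0,0,0,0,0,70],
  [0,0,0,0,0,0,30],
  [0,0,0,0,0,0,0],
  [0,0,0,0,0,0,0],
  [-10,0,0,0,0,0,0],
  [-40,0,0,0,0,0,0],
  [-90,0,0,0,0,0,0],
  [-90,0,0,0,0,0,0],
])

```text
time_s: 7.6
eef_pos: [0.5074, 0.4558, 0.146]
eef_rot: [0.543, 0.458, 0.541, -0.451]
wrist_force: [-0.8, 0.3, -0.8]
opening: 1.0
```

```bash
python3 - <<'E'
from h import *
t,r=tool(); o=ctrl.get_obs(); print(t,o['opening'],o['wrist_force'])
shot('wrist','w6'); s=load('w6'); cv2.imwrite('pics/w6c.png',cv2.cvtColor(s['p'],cv2.COLOR_RGB2BGR)[60:360,140:500].repeat(2,0).repeat(2,1))
C=cloud(s); P=C.reshape(-1,3); m=(np.hypot(P[:,0]-.504,P[:,1]-.4545)<.056)&(abs(P[:,2]-.045)<.004)
c=(np.hypot(P[:,0]-.504,P[:,1]-.4545)<.05)&(abs(P[:,2]-.054)<.0035)
for k in (m,c): print(k.sum(),np.median(P[k][:,2]),cv2.minEnclosingCircle((P[k][:,:2]*1000).astype(np.float32)))
x=P[c]; print(np.linalg.lstsq(np.c_[x[:,:2],np.ones(len(x))],x[:,2],rcond=None)[0][:2])
print(goal([.6094,.180,.16],10.7),goal([.6094,.18,.093],10.7))
E
```

```text
[0.50739136 0.45576188 0.14600563] 1.0003205224574272 [-0.7621846   0.25457624 -0.78329978]
8620 0.04361084609749358 ((504.1814270019531, 454.6513366699219), 55.21232223510742)
1818 0.05233970253078844 ((503.980712890625, 453.4096374511719), 24.011537551879883)
[0.00057377 0.00068251]
(array([-17.2,  54.2, 288.6]), array([-0.7 , -0.13, -0.34])) (array([ 49.8,  53.8, 288.7]), array([-0.7 , -0.13, -0.34]))
```

View pics/w6c.png

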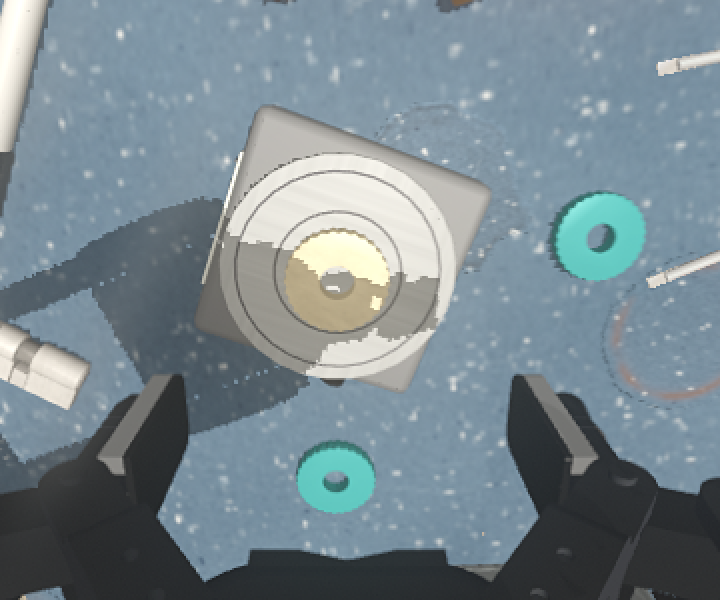

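The cutter lies flat, within about 1.3 mm of the pan centre, with the pan sunk about 6.5 mm. Now the handle.

Emit:
step_arm([
  [-20,7,35,0,0,0,0],
  [-45,15,85,0,0,0,0],
  [-45,25,140,0,0,0,0],
  [-45,35,195,0,0,0,0],
  [-45,45,245,0,0,0,0],
  [-45,54,289,-0.7,0,-0.3,0],
  [-45,54,289,-0.7,0,-0.3,0],
  [-45,54,289,-0.7,0,-0.3,0],
])

```text
time_s: 8.65
eef_pos: [0.6069, 0.1785, 0.1834]
eef_rot: [0.543, 0.45, 0.546, -0.453]
wrist_force: [0.0, 0.1, 0.2]
opening: 0.998
```

```bash
python3 - <<'E'
from h import *
t,r=tool(); o=ctrl.get_obs(); print(t,o['opening'],o['wrist_force'])
shot('wrist','w7'); s=load('w7'); cv2.imwrite('pics/w7c.png',cv2.cvtColor(s['p'],cv2.COLOR_RGB2BGR))
P=cloud(s).reshape(-1,3); 
k=(abs(P[:,2]-.116)<.008)&(np.hypot(P[:,0]-.609,P[:,1]-.18)<.055)
rr=cv2.minAreaRect((P[k][:,:2]*1000).astype(np.float32)); print(k.sum(),rr,np.percentile(P[k][:,2],95),cv2.boxPoints(rr).round(1).tolist())
l=(abs(P[:,2]-.07)<.004)&(np.hypot(P[:,0]-.66,P[:,1]-.19)<.13); rr=cv2.minAreaRect((P[l][:,:2]*1000).astype(np.float32)); print(rr,np.median(P[l][:,2]),cv2.boxPoints(rr).round(0).tolist())
print(goal([.6094,.180,.093],10.7))
E
```

```text
[0.60691789 0.1785319  0.18337729] 0.9980703419080766 [0.04421947 0.14062453 0.18355985]
1529 ((609.6904907226562, 181.20361328125), (11.675634384155273, 90.4804458618164), 10.478226661682129) 0.11833356972216526 [[595.7000122070312, 224.60000610351562], [612.2000122070312, 135.6999969482422], [623.7000122070312, 137.8000030517578], [607.2000122070312, 226.8000030517578]]
((663.4965209960938, 190.79286193847656), (177.9097137451172, 146.39608764648438), 10.730281829833984) 0.07056322181712293 [[562.0, 246.0], [590.0, 102.0], [765.0, 135.0], [737.0, 279.0]]
(array([90.5,  3.3, -0.3]), array([ 0.02, -0.03,  0.38]))
```

View pics/w7c.png

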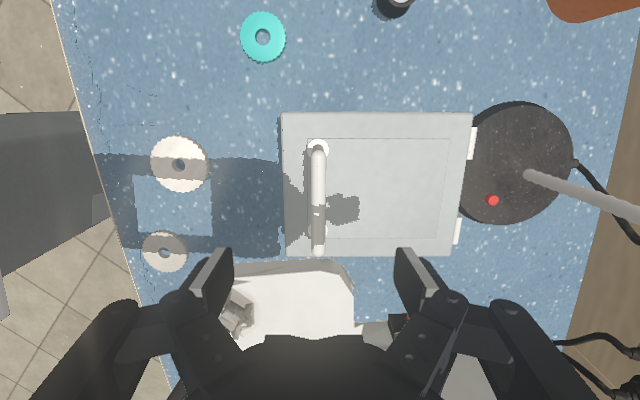

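Handle centre at (.6097,.1812), seen at pixel (318,200), bar axis as expected. Descending and gripping.

Emit:
step_arm([
  [40,3,-1,0,0,0.4,0],
  [70,3,-1,0,0,0.4,0],
  [85,3,-1,0,0,0.4,0],
  [90,3,-1,0,0,0.4,0],
  [90,3,-1,0,0,0.4,80],
  [90,3,-1,0,0,0.4,150],
  [90,3,-1,0,0,0.4,200],
  [90,3,-1,0,0,0.4,255],
  [90,3,-1,0,0,0.4,255],
  [90,3,-1,0,0,0.4,255],
])

```text
time_s: 9.95
eef_pos: [0.6099, 0.1798, 0.0949]
eef_rot: [0.545, 0.452, 0.544, -0.451]
wrist_force: [-3.4, -1.5, 5.4]
opening: 0.115
```

Emit:
step_arm([
  [0,0,0,0,0,0,255],
  [0,0,0,0,0,0,255],
  [0,0,0,0,0,0,255],
])

```text
time_s: 10.32
eef_pos: [0.6099, 0.1798, 0.0949]
eef_rot: [0.545, 0.452, 0.544, -0.451]
wrist_force: [-3.8, -0.4, 5.4]
opening: 0.115
```

Emit:
step_arm([
  [-2,0.5,0,0,0,-0.8,255],
  [-4,1,0,0,0,-1.7,255],
  [-6,1.6,0,0,0,-2.5,255],
  [-8.3,2.2,0,0,0,-3.4,255],
  [-8.3,2.2,0,0,0,-3.4,255],
])

```text
time_s: 10.95
eef_pos: [0.6123, 0.1803, 0.1035]
eef_rot: [0.531, 0.435, 0.557, -0.467]
wrist_force: [-3.1, -1.6, -0.2]
opening: 0.115
```

Emit:
step_arm([
  [-3.8,1,0,0,0,-1.6,255],
  [-7.6,2,0,0,0,-3.2,255],
  [-7.6,2,0,0,0,-3.2,255],
  [-7.6,2,0,0,0,-3.2,255],
])

```text
time_s: 11.45
eef_pos: [0.6144, 0.1807, 0.1102]
eef_rot: [0.518, 0.42, 0.569, -0.481]
wrist_force: [-2.1, -1.2, -0.0]
opening: 0.11
```

```bash
python3 - <<'E'
from h import *
t,r=tool(); o=ctrl.get_obs(); print(t,r.as_matrix()[:,0],o['opening'],o['wrist_force'])
shot('wrist','w8'); shot('top','top1'); shot('scene','sc1')
a=np.radians(10.7); ex=np.array([np.cos(a),np.sin(a)]); ey=np.array([-ex[1],ex[0]])
for n in ('w8','top1'):
    P=cloud(load(n)).reshape(-1,3); X=(P[:,:2]-[.6097,.1812])@ex; Y=(P[:,:2]-[.6097,.1812])@ey
    m=(X>-.03)&(X<.13)&(abs(Y)<.06)&(P[:,2]>.06)&(P[:,2]<.1); x,z=X[m],P[m][:,2]
    for _ in range(4):
        f=np.polyfit(x,z,1); k=abs(z-np.polyval(f,x))<.003
        x,z=x[k],z[k]
    print(n,m.sum(),k.sum(),'slope',f,'angle',np.arctan(-f[0]))
P=cloud(load('top1')).reshape(-1,3); d=np.hypot(P[:,0]-.504,P[:,1]-.4545)
for lo,hi in((0.006,.022),(.03,.05)): print(np.median(P[(d>lo)&(d<hi)][:,2]))
s=load('sc1'); cv2.imwrite('pics/sc1c.png',cv2.resize(cv2.cvtColor(s['p'],cv2.COLOR_RGB2BGR)[130:290,220:460],None,fx=3.3,fy=3.3))
E
```

```text
[0.61440504 0.1807016  0.11019462] [-0.11045854 -0.02106195 -0.99365754] 0.1103992046654578 [-2.11689993 -1.16721483 -0.02557933]
w8 31972 31853 slope [-0.10679707  0.0861305 ] angle 0.10639379309267995
top1 1760 1633 slope [-0.10661985  0.08763687] angle 0.10621857704655213
0.05387094039786411
0.04530216374224272
```

View pics/sc1c.png

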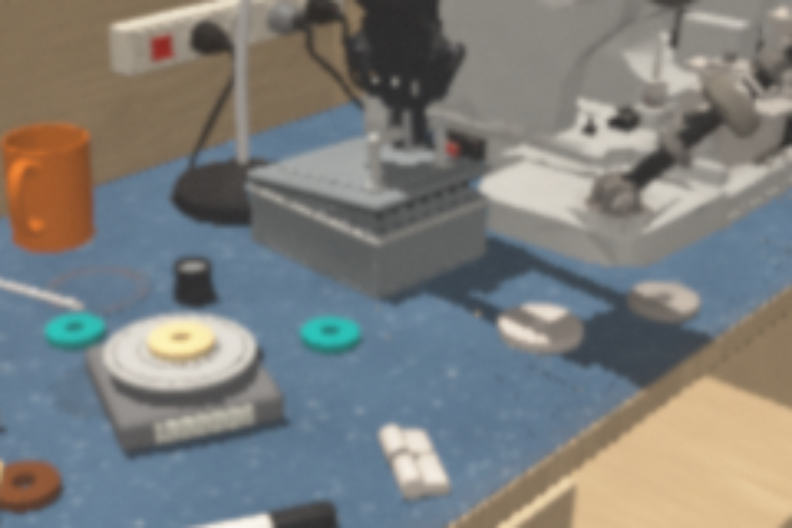

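The lid is held open at 0.106 rad in both cameras (about 18.5 mm), and the cutter is still lying flat on the pan. I'll hold briefly and then hand in.

Emit:
step_arm([
  [0,0,0,0,0,0,255],
  [0,0,0,0,0,0,255],
  [0,0,0,0,0,0,255],
  [0,0,0,0,0,0,255],
])

```text
time_s: 12.1
eef_pos: [0.6144, 0.1807, 0.1101]
eef_rot: [0.518, 0.42, 0.569, -0.481]
wrist_force: [-3.7, -2.7, 0.5]
opening: 0.117
```

```bash
python3 -c "
from bench import ctrl
o=ctrl.get_obs(); print(o['eef_pos'],o['dq'].round(3),o['wrist_force'],o['opening']); print(ctrl.hand_in())"
```

```text
[0.61435158 0.18067148 0.11006139] [-0.     0.001  0.001  0.001  0.002 -0.001] [-3.72968727 -2.6896874   0.46330262] 0.1166331160987407
the job is handed in; nothing more can be done
None
```

The job is handed in: the smallest cutter is weighing freely on the pan, and the gripper is holding the lid about 18.5 mm open. The hand-in gave no verdict.

- **Cutter:** The smallest cutter was the yellow disc in the row. I set it down on the pan and let go. My check after release showed it flat, about 1.3 mm off the pan's centre, with the pan sunk about 6.5 mm. A later top-camera check agreed within 2 mm on the pan (face at 45 mm) and still showed the cutter on it.
- **Lid:** I lifted the lid by its handle along its arc until it broke free of the seal. The wrist and top cameras both measured an angle of 0.106 rad. The arm was still at hand-in, with the grip closed on the handle bar.
- **Other things on the bench:** Nothing looked out of place in the last picture, but I did not measure the positions of the other things again.

**Disagreements in the readings:**
- The vertical wrist force while holding the lid read near zero, where I expected about 2 N of lid weight. The gripping itself had shifted that reading by a few newtons, so I relied on the cameras.
- While closing on the cutter the wrist read about 10 N upward, so the fingertips probably brushed the bench.

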